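# Put the dough stamps under the dust canopy

### The arm

A 7-joint arm with a two-finger parallel gripper is mounted at the origin on the work surface. World frame = base frame: x ahead of the robot, y to its left, z up, the work surface at z = 0. Lengths are in mm, angles in rad, forces in N, time in s.
With the tool pointing down it reaches from about 400 to 875 mm from the base axis. Payload 4.4 kg.
Tool frame: the origin (TCP) lies midway between the tips of the shut fingers; the grasp point (between the pads) lies 19 mm behind it (ctrl.pinch_z is the distance from the TCP to the grasp point, in mm); z points along the fingers, y is the line along which they close (so a half turn about z gives the same grasp; the last joint's range is limited). The gripper opens to 85 mm and grips with 20 to 120 N. Pads are 22 mm wide; open, the fingers measure 114 mm over their backs; the gripper's body (76 mm by 85 mm) begins 54 mm behind the grasp point. The pads swing forward as they close: fully open they stand 13 mm farther back than shut.
Start: joints at [-1.181, 0.628, 0.038, 1.517, -0.027, 0.996, -0.02], TCP at [286.097, 583.666, 231.313] pointing down, gripper open.
Joint ranges: [-3.06, 3.06], [-0.37, 2.12], [-1.25, 1.32], [0.18, 2.47], [-1.1, 4.24], [0.23, 1.98], [-2.94, 2.94]. Speed limits (rad/s): [2.57, 2.57, 3.14, 3.14, 3.14, 3.14, 3.14].

### API

Orientations are given as [roll, pitch, yaw] about the fixed x, y, z axes, in that order (R = Rz(yaw) Ry(pitch) Rx(roll)).
In Python, from cell import read_state, cams, order, ctrl gives the robot as it stands.
- The arm moves only by the tool move_arm, never from a script. Its argument "targets" is text: rows parted by semicolons, each of 7 numbers parted by spaces: the gripper's target within -1 to 1 (fully open at 1, half-way at 0, shut at -1), then the shift along the tool's x, y, z in cm, then the turn, a rotation vector about the tool's x, y, z in degrees. A call has 1 to 5 rows; each row shifts and turns the commanded pose from where the row before left it, along the tool's axes as they then stand; what a row does not reach is not made up. A row lasts 1/12 s, in which the tool goes at most 41.7 mm and 7.16 degrees, less where a joint would pass 70% of its speed; a pose out of reach is approached as far as the arm can. A call with a gripper value outside its range is refused whole. The fingers move at their own pace and stop on an object; the grip force is fixed at half the most. Time passes only in rows, so rows that do not move let the fingers close. It gives the time, the measured TCP pose, the force, the opening and the grip force at its end, in the units of the state.
- read_state(): the state, without advancing time (a new reading comes with each control period).
- cams.get_image(name): name is "scene" or "top"; returns a dict with "color" (400x640x3 uint8, red, green, blue), "fovy" (degrees; the focal length in pixels is half the picture's height over the tangent of half this angle, whatever the lens; pixels are square), "cx", "cy" (the principal point, pixels), "k1" (the pictures are not rectified: a ray, as slopes to the right and down, at radius r is drawn at 1 + k1 r^2 times it, then the intrinsics apply), "rvec" (rotation vector, rad) and "tvec" (3), from world to camera coordinates, as OpenCV has them. Camera axes: x right, y down, z forward; pixel columns grow to the right and rows downward; lengths in mm; the calibration is good to about 2 mm. A picture is of the moment at which its call begins. There is no depth.
- order.finish_job(): hands the job in; it is judged then, once.
The state is a dict: "clock": time; "qpos": joint angles; "qd": joint speeds; "tau": joint torques, N m; "eef_pos": TCP position; "tool_rot": TCP orientation; "force": force on the tool from outside, world axes, zero at the start; "torque": the same for the moment, N m; "width": finger opening in mm; "gripper_force": force on a finger pad.
Only numpy, scipy, OpenCV 4.12 (cv2) and the standard library are available. Lean on these libraries where they do the work, as an engineer would, in place of code of your own. Each camera call takes 0.05 s, during which the arm holds its last target. There are 200 camera calls.

### The job

The washed dough stamps have to go under the clear dust canopy: move the jar that was left on the aluminium sled onto the cork mat, stand every dough stamp upright on the sled while it waits at the open end of its rail, and then push the sled along until it clicks into its stop under the canopy. After that lower the canopy by one hole: press the button on the black T-bar to free the telescoping tube, start it downwards, let the button go and push the bar on down until the tube locks in the next hole and the button has popped up again. Leave the other things on the table where they are.

Things in the scene. Friction and masses are not known exactly. Their poses are not given: they have to be found in the camera images.
- dryer: the fixed canopy rail: a grey base 150 x 610 x 15 mm with two aluminium rails, and at its +y end an upright square grey sleeve (34 mm, top 170 mm above the table) with two holes in the side that faces its -x. Origin on the table, midway across the base, 280 mm from its -y end; the sled runs along the origin's +y; the post stands at y = +285 mm. It may be turned by up to about 0.05 rad.
- sled (a joint): travel of the sled along the rail in m, growing towards the post (the dryer's +y). It starts between 0 and 0.035. A sprung detent catches it at 0.26 (play of 2 mm either way), with the deck centred under the canopy; the end stop is at 0.29. It drags with about 2 N; getting over the detent's bump, either way, takes about 10 N.
- sled_deck (a point): centre of the top face of the sled's flat aluminium deck, 42 mm above the table. Deck 180 mm (x) by 200 mm (y), inside its 5 mm wide rim 170 x 190 mm; the rim stands 8 mm above the deck. Axes as the dryer's.
- sled_handle (a point): centre of the top edge of the sled's upright wooden handle, 110 mm above the table, 185 mm from the deck's centre on the dryer's -y side. The handle is a plate 60 mm wide (x), 14 mm thick (y), 70 mm high, and rigid with the sled.
- hood (a joint): how far the tube with T-bar and canopy is lowered, m: 0 at the start (locked in the upper hole), 0.05 in the next hole (play 2 mm either way), 0.085 at the bottom stop. Once freed it stays where left; pushing down takes about 6 N, pulling up 15 N. Between holes the button stays sunk; let go, the pin snaps into the hole it meets. Held down it carries the tube past; pull up again to snap in.
- hood_bar (a point): centre of the top face of the black T-bar on top of the tube, 272 mm above the table at the start. The bar is 120 mm long (dryer's x), 28 mm wide (y), 22 mm thick; the button is in its middle. Sinks with the tube.
- button_top (a point): centre of the top of the round grey push button, 26 mm across, standing 10 mm proud of the T-bar when out, 2 mm when fully pressed. Pressed straight down.
- hood_button (a joint): how far the button is pressed into the T-bar, m: 0 out, 0.008 fully in. Spring: about 2 N to start, 6 N fully in. Beyond 0.0065 the tube is free. It reads under 0.0025 only when the pin is in a hole.
- canopy_mid (a point): centre of the underside of the clear canopy plate, 160 x 180 x 5 mm with thin aluminium edges, carried by the tube: 225 mm above the table at the start, 175 mm when lowered one hole; above the sled's deck when the sled is in its stop.
- stamp_round: loose washed wooden dough stamp: round base 60 mm across, 22 mm thick, with an upright round wooden handle, 24 mm across, rising from its middle to 86 mm above the underside. 0.16 kg. Origin: centre of the underside; z up along the handle. May be absent (None).
- stamp_square: loose washed wooden dough stamp: square base 52 mm wide, 22 mm thick, with an upright round wooden handle, 24 mm across, rising from its middle to 86 mm above the underside. 0.16 kg. Origin: centre of the underside; z up along the handle. May be absent (None).
- stamp_long: loose washed wooden dough stamp: oblong base 66 x 46 mm (x, y), 22 mm thick, with an upright round wooden handle, 24 mm across, rising from its middle to 86 mm above the underside. 0.16 kg. Origin: centre of the underside; z up along the handle. May be absent (None).
- stamp_hex: loose washed wooden dough stamp: six-sided base 62 mm across its corners, 22 mm thick, with an upright round wooden handle, 24 mm across, rising from its middle to 86 mm above the underside. 0.16 kg. Origin: centre of the underside; z up along the handle. May be absent (None).
- spice_jar: a closed squat amber glass jar, 56 mm across, 62 mm high, 0.2 kg, standing on the sled at the start. Origin: centre of its underside, z up.
- mat: round cork mat fixed on the table, 90 mm across, 5 mm thick. Origin: centre of its underside.
- espresso_cup: white cup, bystander, 56 mm across, 55 mm high; origin under its centre. Leave it.
- mug: bystander: white mug, 76 mm across, 90 mm high; leave it where it is. Origin under its centre.
- tumbler: bystander: glass tumbler, 66 mm across, 100 mm high; leave it where it is. Origin under its centre.
- milk: bystander: glass milk bottle, 72 mm across, 200 mm high; leave it where it is. Origin under its centre.
Not all that is in view belongs to the job. Of the things that look like the mat, take the one that is farthest to the robot's left at the start.

How it is judged (in metres and radians):
On the way, in this order (a step that is already met when the one before it is completed fails the run):
1. the jar stands on the mat and every stamp stands on the sled, with the sled still at the open end of the rail and the canopy up (x of stamp_round in the frame of sled_deck between -0.08 and 0.08 m and y of stamp_round in the frame of sled_deck between -0.09 and 0.09 m and z of stamp_round in the frame of sled_deck between -0.005 and 0.008 m and angle between each of stamp_round, stamp_square, stamp_long, stamp_hex, spice_jar's own z axis and vertical below 0.12 rad and x of stamp_square in the frame of sled_deck between -0.08 and 0.08 m and y of stamp_square in the frame of sled_deck between -0.09 and 0.09 m and z of stamp_square in the frame of sled_deck between -0.005 and 0.008 m and x of stamp_long in the frame of sled_deck between -0.08 and 0.08 m and y of stamp_long in the frame of sled_deck between -0.09 and 0.09 m and z of stamp_long in the frame of sled_deck between -0.005 and 0.008 m and x of stamp_hex in the frame of sled_deck between -0.08 and 0.08 m and y of stamp_hex in the frame of sled_deck between -0.09 and 0.09 m and z of stamp_hex in the frame of sled_deck between -0.005 and 0.008 m and horizontal distance between spice_jar and mat below 0.03 m and height (world z) of spice_jar between 0 and 0.012 m and value of joint sled below 0.12 m and value of joint hood below 0.01 m), for 0.2 s.
2. the sled is in its stop with every stamp standing on it, the canopy still up (x of stamp_round in the frame of sled_deck between -0.08 and 0.08 m and y of stamp_round in the frame of sled_deck between -0.09 and 0.09 m and z of stamp_round in the frame of sled_deck between -0.005 and 0.008 m and angle between each of stamp_round, stamp_square, stamp_long, stamp_hex's own z axis and vertical below 0.12 rad and x of stamp_square in the frame of sled_deck between -0.08 and 0.08 m and y of stamp_square in the frame of sled_deck between -0.09 and 0.09 m and z of stamp_square in the frame of sled_deck between -0.005 and 0.008 m and x of stamp_long in the frame of sled_deck between -0.08 and 0.08 m and y of stamp_long in the frame of sled_deck between -0.09 and 0.09 m and z of stamp_long in the frame of sled_deck between -0.005 and 0.008 m and x of stamp_hex in the frame of sled_deck between -0.08 and 0.08 m and y of stamp_hex in the frame of sled_deck between -0.09 and 0.09 m and z of stamp_hex in the frame of sled_deck between -0.005 and 0.008 m and value of joint sled between 0.254 and 0.266 m and value of joint hood below 0.01 m), for 0.2 s.
3. the canopy is locked one hole lower (value of joint hood between 0.044 and 0.056 m and value of joint hood_button below 0.0025 m), for 0.2 s.
At the end, for the whole second after the job is handed in: Stamps upright (0.12 rad) at rest on the deck, within 80 mm (x) and 90 mm (y) of its centre; jar upright within 30 mm of the mat's centre; sled in its stop (0.254 to 0.266 m); tube locked one hole lower (0.044 to 0.056 m), button out (under 2.5 mm) (all of step 3 and x of stamp_round in the frame of sled_deck between -0.08 and 0.08 m and y of stamp_round in the frame of sled_deck between -0.09 and 0.09 m and z of stamp_round in the frame of sled_deck between -0.005 and 0.008 m and angle between each of stamp_round, stamp_square, stamp_long, stamp_hex, spice_jar's own z axis and vertical below 0.12 rad and x of stamp_square in the frame of sled_deck between -0.08 and 0.08 m and y of stamp_square in the frame of sled_deck between -0.09 and 0.09 m and z of stamp_square in the frame of sled_deck between -0.005 and 0.008 m and x of stamp_long in the frame of sled_deck between -0.08 and 0.08 m and y of stamp_long in the frame of sled_deck between -0.09 and 0.09 m and z of stamp_long in the frame of sled_deck between -0.005 and 0.008 m and x of stamp_hex in the frame of sled_deck between -0.08 and 0.08 m and y of stamp_hex in the frame of sled_deck between -0.09 and 0.09 m and z of stamp_hex in the frame of sled_deck between -0.005 and 0.008 m and horizontal distance between spice_jar and mat below 0.03 m and height (world z) of spice_jar between 0 and 0.012 m and value of joint sled between 0.254 and 0.266 m and linear speed of each of stamp_round, stamp_square, stamp_long, stamp_hex below 0.02 m/s); the robot touches nothing.
It fails at once if another thing on the table is shifted by more than 30 mm (distance of any of mug, espresso_cup, tumbler, milk from where it was at the start of the episode above 0.03 m).
Of stamp_round, stamp_square, stamp_long, stamp_hex only 2 to 4 are there at a start; the rules pass over those that are not, and their reading is None.
At some moment in a run one of stamp_round, stamp_square, stamp_long, stamp_hex may be knocked a few centimetres aside while the robot is not near it.
It also fails if it takes over 210 s, if anything falls off the work surface, if the arm or the gripper's body presses on something with over 40 N, if the wrist force passes 120 N, or if a joint passes its speed limit or range.

## Working session

There is one attempt and no reset: what is moved stays moved. The work goes in short steps, Python scripts to look and compute and a tool call to move; the robot and the scene stay as the last step left them, time stands still between calls to the robot, and variables do not carry over. Pictures are saved under pics/ and viewed, at most 14 in all, crops included, and the job is handed in when it is done.

Besides the shell and the picture viewer there is one more tool, called after ">>>" as name(argument=value, ...), one argument or row to a line, values as JSON. move_arm: Moves the arm, as the interface text tells. Its arguments: {"type":"object","properties":{"targets":{"type":"string"}},"required":["targets"]}

```bash
mkdir -p pics; ls; cat > h.py <<'E'
import numpy as np, cv2
from scipy.spatial.transform import Rotation as R
from cell import read_state, cams, order, ctrl
def grab(name,fn=None):
    im=cams.get_image(name)
    if fn: cv2.imwrite('pics/'+fn,im['color'][:,:,::-1])
    np.save('pics/%s.npy'%name,im,allow_pickle=True)
    return im
def load(name): return np.load('pics/%s.npy'%name,allow_pickle=True).item()
def par(im):
    h=im['color'].shape[0]; f=h/2/np.tan(np.radians(im['fovy'])/2)
    K=np.array([[f,0,im['cx']],[0,f,im['cy']],[0,0,1]]); return K,np.array([im['k1'],0,0,0,0.]),cv2.Rodrigues(np.array(im['rvec'],float))[0],np.array(im['tvec'],float).ravel()
def ray(im,p):
    K,d,Rm,t=par(im)
    u=cv2.undistortPoints(np.array([[p]],float),K,d).ravel()
    return -Rm.T@t, Rm.T@np.array([u[0],u[1],1])
def at(im,p,z):
    c,d=ray(im,p); return (c+d*(z-c[2])/d[2]).round(1)
def proj(im,P):
    K,d,Rm,t=par(im)
    return cv2.projectPoints(np.array(P,float).reshape(-1,1,3),cv2.Rodrigues(Rm)[0],t,K,d)[0].reshape(-1,2).round(1)
def crop(im,x0,y0,x1,y1,s,fn):
    c=im['color'][y0:y1,x0:x1,::-1]; cv2.imwrite('pics/'+fn,cv2.resize(c,None,fx=s,fy=s,interpolation=cv2.INTER_CUBIC))
E
python3 - <<'E'
from h import *
s=grab('scene');t=grab('top')
cv2.imwrite('pics/a1.png',s['color'][:,:,::-1]); cv2.imwrite('pics/a2.png',t['color'][:,:,::-1])
for i in (s,t): print(ray(i,(320,200)),i['k1'],i['fovy'])
st=read_state(); print(st, ctrl.pinch_z)
E
```

```text
pics
(array([1095.4900063 , -474.30651439, 1006.72459415]), array([-0.55228154,  0.42093851, -0.71965163])) -0.10228902389773264 51.85485479748209
(array([ 2.27412813e+02, -1.35318838e+00,  1.47972933e+03]), array([ 0.19694662, -0.00527281, -0.98042709])) -0.09176104105295183 50.59353062093826
{'clock': 0.1, 'qpos': array([-1.1807895 ,  0.62925957,  0.03846207,  1.51825502, -0.02696642,
        0.99631123, -0.01997929]), 'qd': array([-0.00021486, -0.00206168, -0.0001195 , -0.00081766,  0.00161416,
        0.00098226,  0.00033914]), 'tau': array([ 2.28609686e-03, -5.64539516e+01,  1.23017907e+00, -1.93974924e+01,
        1.12262549e-02,  5.41305053e-03,  6.59407121e-06]), 'eef_pos': array([285.86650415, 583.14335262, 230.48168446]), 'tool_rot': array([-3.13987871e+00,  5.57255818e-05,  2.68581114e+00]), 'force': array([-0.60708356, -0.95895987, -0.58849879]), 'torque': array([ 0.00571521,  0.01866112, -0.02724059]), 'gripper_force': 0.0, 'width': 85.44275290961282} 18.700000000000003
```

View pics/a1.png

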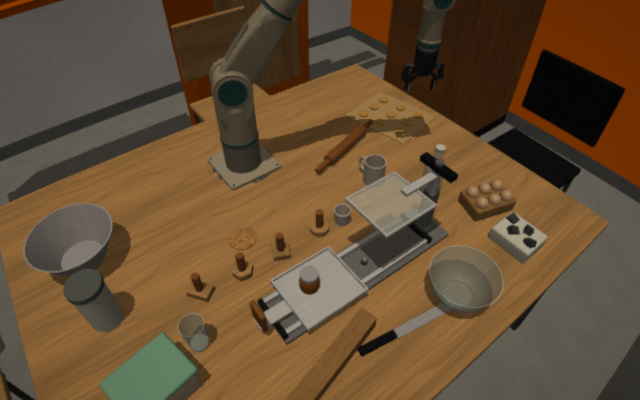

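View pics/a2.png

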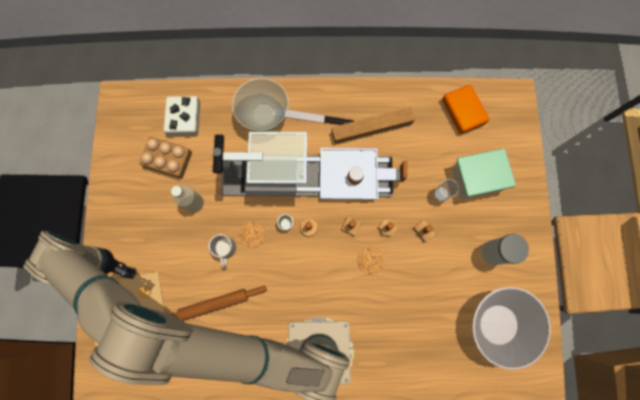

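The scene view shows the sled with the jar (310,278), four stamps (200,287), (242,265), (281,247), (319,224), and the canopy at the post. In the top view there are two mat candidates, (252,234) and (370,261). The left one (+y) is (252,234), so I'll check it in a close crop.

```bash
python3 - <<'E'
from h import *
s=load('scene');t=load('top')
crop(t,200,120,440,290,3.3,'a3.png'); crop(s,180,140,480,340,2.6,'a4.png')
print(at(t,(252,234),5),at(t,(370,261),5)); print(proj(s,[at(t,(252,234),5),at(t,(370,261),5)]))
E
```

```text
[403.6 230.2   5. ] [ 306.7 -181.2    5. ]
[[361.4 198. ]
 [241.3 236.8]]
```

View pics/a3.png

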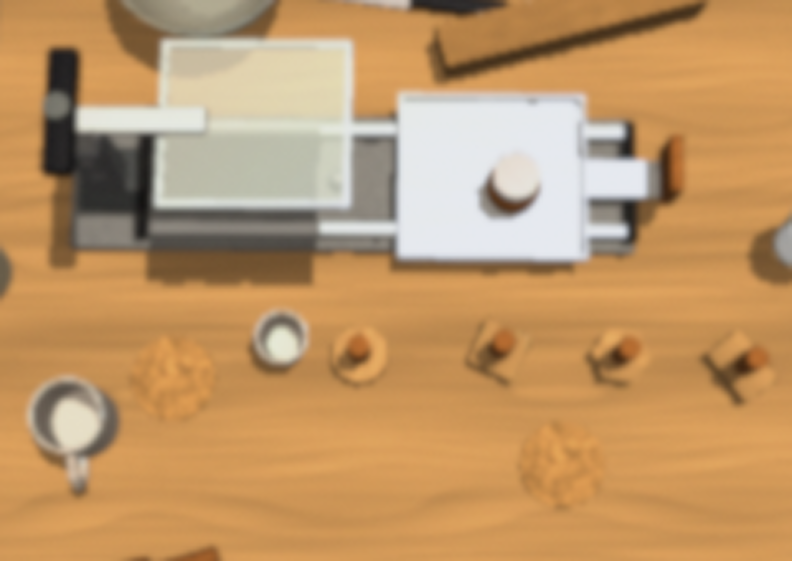

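View pics/a4.png

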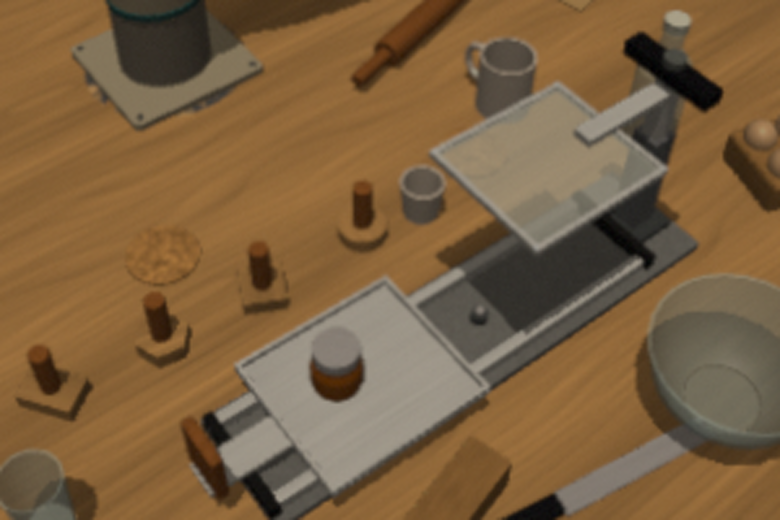

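```bash
python3 - <<'E'
from h import *
s=load('scene');t=load('top')
T=lambda x,y,z: at(t,(200+x/3.3,120+y/3.3),z)
S=lambda x,y,z: at(s,(180+x/2.6,140+y/2.6),z)
for n,a,b in [('round',(358,342),(362,185)),('square',(504,340),(260,247)),('hex',(628,347),(155,300)),('long',(757,358),(41,352))]:
    print(n,T(*a,86),S(*b,86))
for n,a,b in [('baser',(358,356),(362,229)),('sq',(499,350),(264,285)),('hex',(619,356),(164,337)),('long',(741,367),(54,388))]:
    print(n,T(*a,22),S(*b,22))
print('jar',T(517,177,62),S(337,350,62))
print('mat',T(173,377,5),S(480,155,5))
print('deck top');[print(T(*p,50)) for p in [(397,93),(585,93),(587,259),(393,260)]]
print('deck scene');[print(S(*p,50)) for p in [(237,368),(386,281),(486,385),(333,489)]]
print('handle',T(683,136,110),T(683,192,110),S(187,422,110),S(216,490,110))
print('bar',T(63,110,272),T(57,103,282),S(674,70,272),S(676,58,282))
print('barends',T(64,48,272),T(57,173,272))
print('base',T(74,248,15),T(632,248,15))
print('canopy',[T(*p,227) for p in [(162,40),(352,40),(351,206),(155,206)]])
print('cup',T(281,337,55),S(422,178,55))
E
```

```text
round [427.5  30.   86. ] [425.  34.  86.]
square [ 428.5 -117.2   86. ] [ 431.4 -112.1   86. ]
hex [ 420.4 -242.5   86. ] [ 425.2 -241.4   86. ]
long [ 408.  -373.5   86. ] [ 412.8 -368.7   86. ]
baser [421.8  31.5  22. ] [435.5  26.3  22. ]
sq [ 427.2 -117.    22. ] [ 434.9 -114.1   22. ]
hex [ 419.8 -243.6   22. ] [ 428.7 -242.3   22. ]
long [ 406.9 -373.    22. ] [ 415.5 -370.2   22. ]
jar [ 604.5 -136.7   62. ] [ 578.7 -114.6   62. ]
mat [402.7 228.7   5. ] [416.2 233.9   5. ]
deck top
[701.5 -11.5  50. ]
[ 700.6 -213.3   50. ]
[ 518.7 -209.1   50. ]
[518.9  -5.9  50. ]
deck scene
[ 527.4 -207.    50. ]
[531.  -12.2  50. ]
[700.2 -12.5  50. ]
[ 698.7 -207.3   50. ]
handle [ 634.4 -303.6  110. ] [ 575.3 -300.7  110. ] [ 585.5 -294.2  110. ] [ 661.1 -309.2  110. ]
bar [614.5 293.1 272. ] [617.9 296.4 282. ] [626.9 291.3 272. ] [621.7 297.3 282. ]
barends [673.9 294.8 272. ] [555.4 296.  272. ]
base [541.5 337.4  15. ] [ 537.6 -263.2   15. ]
canopy [array([697.4, 212.4, 227. ]), array([695.7,  32. , 227. ]), array([533.9,  33. , 227. ]), array([535.2, 214.4, 227. ])]
cup [437.6 110.1  55. ] [437.  116.3  55. ]
```

```bash
python3 - <<'E'
from h import *
s=load('scene');t=load('top')
T=lambda x,y,z: at(t,(200+x/3.3,120+y/3.3),z)
S=lambda x,y,z: at(s,(180+x/2.6,140+y/2.6),z)
print('jar',T(517,177,104),S(337,345,104))
print('mug',T(68,415,90),S(507,60,90),'milk',at(t,(178,190),200))
im=t['color']; hsv=cv2.cvtColor(im,cv2.COLOR_RGB2HSV)
for p in [(308,224),(353,223),(390,225),(429,228),(320,240)]: print(im[p[1],p[0]],hsv[p[1],p[0]])
st=read_state(); M=R.from_euler('xyz',st['tool_rot']); print(st['eef_pos'],M.as_matrix().round(3))
E
```

```text
jar [ 593.4 -132.7  104. ] [ 596.8 -127.1  104. ]
mug [354.9 320.1  90. ] [365.  317.2  90. ] milk [519.4 435.8 200. ]
[179 106  49] [ 13 185 179]
[181 107  49] [ 13 186 181]
[181 108  48] [ 14 187 181]
[181 108  49] [ 13 186 181]
[205 150  87] [ 16 147 205]
[285.86650415 583.14335262 230.48168446] [[-0.898  0.44  -0.001]
 [ 0.44   0.898 -0.002]
 [-0.    -0.002 -1.   ]]
```

>>> move_arm(
  targets="1 0 0 -1 0 0 -7;1 0 0 -1 0 0 -7;1 0 0 -1 0 0 -7;1 0 0 0 0 0 -5",
)

```text
clock: 0.43
eef_pos: [286.5, 584.5, 263.0]
tool_rot: [3.139, 0.001, -3.138]
force: [0.6, 0.6, -0.6]
width: 85.3
gripper_force: 0.0
```

>>> move_arm(
  targets="1 -1.5 -4 0 0 0 0;1 -1.5 -4 0 0 0 0;1 -1.5 -4 0 0 0 0;1 -1.5 -4 0 0 0 0;1 -1.5 -4 0 0 0 0",
)

```text
clock: 0.85
eef_pos: [359.0, 386.3, 261.0]
tool_rot: [-3.141, -0.0, 3.14]
force: [0.9, -0.0, 0.2]
width: 85.6
gripper_force: 0.0
```

>>> move_arm(
  targets="1 -1 -4 0 0 0 0;1 -1 -4 0 0 0 0;1 -1 -4 0 0 0 0;1 -1 -4 0 0 0 0;1 -1 -4 0 0 0 0",
)

```text
clock: 1.27
eef_pos: [408.3, 186.3, 261.2]
tool_rot: [-3.141, -0.0, 3.14]
force: [2.1, -0.3, 0.2]
width: 85.2
gripper_force: 0.0
```

>>> move_arm(
  targets="1 -1 -4 0 0 0 0;1 -1 -4 0 0 0 0;1 -1 -4 0 0 0 0;1 -1 -4 0 0 0 0;1 -1 -4 0 0 0 0",
)

```text
clock: 1.68
eef_pos: [457.8, -13.8, 261.3]
tool_rot: [3.142, -0.0, 3.14]
force: [0.3, 0.4, -0.5]
width: 85.3
gripper_force: 0.0
```

>>> move_arm(
  targets="1 -3 -2.5 0 0 0 0;1 -3 -2.5 0 0 0 0;1 -3 -2.5 0 0 0 0;1 -3 -2.5 0 0 0 0;1 0 0 0 0 0 0",
)

```text
clock: 2.1
eef_pos: [582.3, -118.9, 260.5]
tool_rot: [-3.137, 0.004, 3.133]
force: [0.0, -0.2, 0.4]
width: 85.4
gripper_force: 0.0
```

>>> move_arm(
  targets="1 -1.5 -1.3 4 0 0 0;1 0 0 4 0 0 0;1 0 0 4 0 0 0;1 0 0 3 0 0 0;1 0 0 0 0 0 0",
)

```text
clock: 2.52
eef_pos: [586.5, -122.9, 107.5]
tool_rot: [3.139, -0.013, 3.14]
force: [-0.7, -0.0, -0.4]
width: 85.3
gripper_force: 0.0
```

>>> move_arm(
  targets="1 0 0 2 0 0 0;1 0 0 2 0 0 0;1 0 0 1.8 0 0 0;1 0 0 0 0 0 0",
)

```text
clock: 2.85
eef_pos: [590.2, -123.7, 54.5]
tool_rot: [3.141, -0.004, 3.14]
force: [-1.0, 0.5, 0.0]
width: 85.8
gripper_force: 0.0
```

>>> move_arm(
  targets="-1 0 0 0 0 0 0;-1 0 0 0 0 0 0;-1 0 0 0 0 0 0;-1 0 0 0 0 0 0;-1 0 0 0 0 0 0",
)

```text
clock: 3.27
eef_pos: [593.4, -125.3, 58.9]
tool_rot: [-3.14, 0.004, 3.139]
force: [-1.7, -0.8, 8.5]
width: 53.0
gripper_force: 62.1
```

>>> move_arm(
  targets="-1 0 0 -2 0 0 0;-1 0 0 -4 0 0 0;-1 1 0 -4 0 0 0;-1 4 0 -2 0 0 0;-1 4 1 0 0 0 0",
)

```text
clock: 3.68
eef_pos: [509.0, -116.6, 180.2]
tool_rot: [-3.138, 0.014, 3.138]
force: [-0.2, -1.0, -3.2]
width: 53.0
gripper_force: 64.8
```

>>> move_arm(
  targets="-1 3 3 0 0 0 0;-1 2 3.6 0 0 0 0;-1 1 4 0 0 0 0;-1 1 4 0 0 0 0;-1 0.5 4 0 0 0 0",
)

```text
clock: 4.1
eef_pos: [428.9, 73.0, 175.9]
tool_rot: [3.141, 0.001, 3.138]
force: [1.1, 0.3, -1.2]
width: 53.3
gripper_force: 64.8
```

>>> move_arm(
  targets="-1 0.5 4 0 0 0 0;-1 0.5 4 0 0 0 0;-1 0.5 4 0 0 0 0;-1 0 2.5 0 0 0 0;-1 0 0 0 0 0 0",
)

```text
clock: 4.52
eef_pos: [415.5, 224.4, 175.9]
tool_rot: [3.136, 0.003, -3.134]
force: [0.7, 0.5, -2.5]
width: 53.1
gripper_force: 64.8
```

```bash
python3 - <<'E'
from h import *
t=grab('top'); s=grab('scene'); st=read_state(); print(st['eef_pos'],st['width'])
a=cv2.resize(t['color'][190:280,200:330],None,fx=4,fy=4); b=cv2.resize(s['color'][120:260,280:480],None,fx=2.6,fy=2.6)
b=b[:360]; cv2.imwrite('pics/b1.png',np.vstack([np.pad(a,((0,0),(0,0),(0,0)))[:, :520],b[:, :520]])[:600,:,::-1])
E
```

```text
[415.54546158 217.8291368  175.42575265] 52.86892678199901
```

View pics/b1.png

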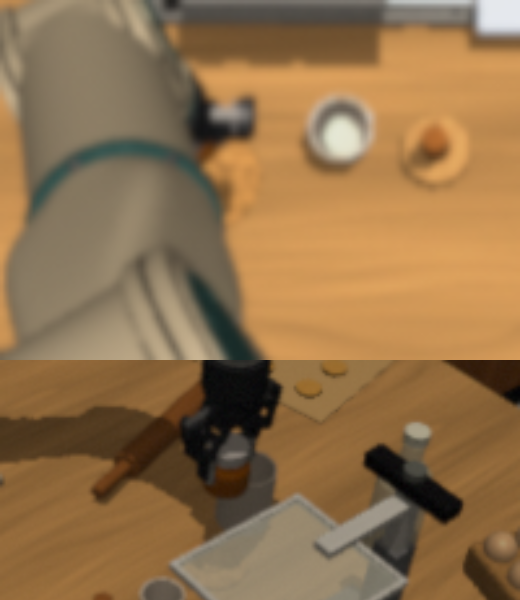

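The jar is held in the gripper (lower half, about (230,470)), above the mat and beside the mug. Next I lower it.

>>> move_arm(
  targets="-1 0.5 0.6 4 0 0 0;-1 0 0 4 0 0 0;-1 0 0 3 0 0 0;-1 0 0 2 0 0 0;-1 0 0 0 0 0 0",
)

```text
clock: 5.03
eef_pos: [409.0, 219.6, 41.9]
tool_rot: [-3.137, -0.006, 3.137]
force: [-0.6, -0.3, -1.9]
width: 53.4
gripper_force: 64.8
```

>>> move_arm(
  targets="-1 0 0 1 0 0 0;-1 0 0 0.5 0 0 0;-1 0 0 0 0 0 0;-1 0 0 0 0 0 0",
)

```text
clock: 5.37
eef_pos: [411.4, 222.7, 30.5]
tool_rot: [3.141, 0.001, 3.139]
force: [-0.3, -1.0, -1.4]
width: 53.2
gripper_force: 64.8
```

>>> move_arm(
  targets="-1 0 0 0.4 0 0 0;-1 0 0 0 0 0 0;-1 0 0 0 0 0 0",
)

```text
clock: 5.62
eef_pos: [411.2, 223.0, 26.2]
tool_rot: [3.142, 0.0, 3.14]
force: [-0.5, 0.4, -2.3]
width: 53.1
gripper_force: 64.8
```

>>> move_arm(
  targets="-1 0 0 0.4 0 0 0;-1 0 0 0 0 0 0;-1 0 0 0 0 0 0",
)

```text
clock: 5.87
eef_pos: [408.7, 221.4, 23.7]
tool_rot: [-3.137, -0.007, 3.139]
force: [0.1, 0.5, -2.1]
width: 53.0
gripper_force: 64.8
```

>>> move_arm(
  targets="-1 0 0 0.3 0 0 0;-1 0 0 0 0 0 0;-1 0 0 0 0 0 0",
)

```text
clock: 6.12
eef_pos: [408.8, 221.5, 21.9]
tool_rot: [-3.138, -0.007, 3.139]
force: [-2.9, -1.9, 12.0]
width: 53.2
gripper_force: 66.4
```

>>> move_arm(
  targets="-1 0 0 0.2 0 0 0;-1 0 0 0 0 0 0;-1 0 0 0 0 0 0",
)

```text
clock: 6.37
eef_pos: [408.8, 221.5, 21.8]
tool_rot: [-3.139, -0.006, 3.139]
force: [-5.3, -3.2, 37.3]
width: 53.2
gripper_force: 68.8
```

>>> move_arm(
  targets="-1 0 0 -0.35 0 0 0;0.6 0 0 0 0 0 0;0.6 0 0 0 0 0 0;0.6 0 0 0 0 0 0;0.6 0 0 0 0 0 0",
)

```text
clock: 6.78
eef_pos: [408.7, 221.3, 21.8]
tool_rot: [-3.137, -0.008, 3.139]
force: [0.4, -0.3, -0.1]
width: 68.4
gripper_force: 0.0
```

>>> move_arm(
  targets="0.6 0 0 -2 0 0 0;0.6 0 0 -4 0 0 0;0.6 0 0 -4 0 0 0;0.6 0 0 -3 0 0 0;1 0 -3 0 0 0 0",
)

```text
clock: 7.2
eef_pos: [413.2, 198.9, 156.7]
tool_rot: [3.138, 0.003, -3.135]
force: [0.2, 0.2, -0.8]
width: 78.4
gripper_force: 0.0
```

```bash
cat >> h.py <<'E'
def handles():
    t=grab('top'); hsv=cv2.cvtColor(t['color'],cv2.COLOR_RGB2HSV)
    m=cv2.inRange(hsv,(8,170,130),(18,255,200)); m[:130]=0;m[280:]=0
    n,l,st,c=cv2.connectedComponentsWithStats(m)
    for i in range(1,n):
        if 8<st[i,4]<150 and 200<c[i][0]<460: print(c[i].round(1),st[i],at(t,c[i],75))
E
python3 - <<'E'
from h import *
handles(); print(read_state()['eef_pos'])
E
```

```text
[403.6 168.7] [402 161   4  17  57] [ 617.8 -298.3   75. ]
[352.3 223. ] [349 220   7   7  30] [ 430.3 -116.7   75. ]
[308.3 224.7] [306 222   6   6  29] [425.6  31.   75. ]
[390.4 225.1] [387 223   7   6  28] [ 422.1 -244.6   75. ]
[429.1 228.2] [426 226   7   6  30] [ 410.4 -375.4   75. ]
[411.04213523 188.10765224 154.69344325]
```

>>> move_arm(
  targets="1 -0.4 -4 0 0 0 0;1 -0.4 -4 0 0 0 0;1 -0.4 -4 0 0 0 0;1 -0.4 -3.6 0 0 0 0;1 0 0 0 0 0 0",
)

```text
clock: 7.67
eef_pos: [425.3, 27.4, 152.7]
tool_rot: [-3.133, -0.007, 3.126]
force: [-0.5, 1.0, 0.3]
width: 85.2
gripper_force: 0.0
```

>>> move_arm(
  targets="1 0 0 2 0 0 0;1 0 0 2 0 0 0;1 0 0 0 0 0 0;1 0 0 0 0 0 0",
)

```text
clock: 8.0
eef_pos: [423.7, 35.4, 112.0]
tool_rot: [-3.137, -0.011, 3.138]
force: [-0.6, 1.2, 0.1]
width: 84.8
gripper_force: 0.0
```

Over the round stamp; descend, grip and lift.

>>> move_arm(
  targets="1 -0.2 -0.3 3 0 0 0;1 0 0 3 0 0 0;1 0 0 1.4 0 0 0;1 0 0 0 0 0 0;-1 0 0 0 0 0 0",
)

```text
clock: 8.42
eef_pos: [425.7, 33.0, 45.3]
tool_rot: [-3.138, -0.011, 3.139]
force: [-0.0, -0.9, -0.0]
width: 75.5
gripper_force: 0.0
```

>>> move_arm(
  targets="-1 0 0 0 0 0 0;-1 0 0 0 0 0 0;-1 0 0 0 0 0 0;-1 0 0 0 0 0 0;-1 0 0 0 0 0 0",
)

```text
clock: 8.83
eef_pos: [425.8, 33.0, 45.7]
tool_rot: [-3.139, -0.009, 3.139]
force: [-0.8, -0.3, 6.9]
width: 22.7
gripper_force: 58.3
```

>>> move_arm(
  targets="-1 0 0 0 0 0 0;-1 0 0 -2 0 0 0;-1 0 -0.5 -4 0 0 0;-1 -1 -1 -4 0 0 0;-1 -1 -2 -4 0 0 0",
)

```text
clock: 9.25
eef_pos: [444.6, 1.3, 182.2]
tool_rot: [-3.14, -0.013, 3.142]
force: [2.4, 0.8, -2.1]
width: 22.5
gripper_force: 59.3
```

>>> move_arm(
  targets="-1 -3 -2 0 0 0 0;-1 -4 -1 0 0 0 0;-1 -4 -1 0 0 0 0;-1 -4 -1 0 0 0 0;-1 -4 -1 0 0 0 0",
)

```text
clock: 9.67
eef_pos: [636.4, -60.6, 178.5]
tool_rot: [-3.139, -0.012, 3.139]
force: [1.6, -0.3, -2.6]
width: 22.8
gripper_force: 59.4
```

>>> move_arm(
  targets="-1 -1.6 -0.4 2 0 0 0;-1 0 0 2 0 0 0;-1 0 0 2 0 0 0;-1 0 0 0 0 0 0;-1 0 0 0 0 0 0",
)

```text
clock: 10.08
eef_pos: [649.2, -64.3, 117.2]
tool_rot: [-3.139, -0.015, 3.139]
force: [-0.5, 0.1, -2.1]
width: 22.9
gripper_force: 59.4
```

>>> move_arm(
  targets="-1 0 0 1.5 0 0 0;-1 0 0 1 0 0 0;-1 0 0 0.3 0 0 0;-1 0 0 0 0 0 0;-1 0 0 0 0 0 0",
)

```text
clock: 10.5
eef_pos: [650.6, -64.5, 91.1]
tool_rot: [-3.139, -0.01, 3.139]
force: [-0.2, -0.8, -1.7]
width: 22.6
gripper_force: 59.4
```

>>> move_arm(
  targets="-1 0 0 0.2 0 0 0;-1 0 0 0 0 0 0;-1 0 0 0 0 0 0",
)

```text
clock: 10.75
eef_pos: [650.6, -64.5, 88.8]
tool_rot: [-3.139, -0.01, 3.139]
force: [-0.2, -0.3, -2.1]
width: 22.9
gripper_force: 59.4
```

>>> move_arm(
  targets="-1 0 0 0.15 0 0 0;-1 0 0 0 0 0 0;0.3 0 0 0 0 0 0;0.3 0 0 0 0 0 0;0.3 0 0 0 0 0 0",
)

```text
clock: 11.17
eef_pos: [650.5, -64.5, 87.0]
tool_rot: [-3.139, -0.011, 3.139]
force: [0.2, 0.0, -0.5]
width: 55.0
gripper_force: 0.0
```

>>> move_arm(
  targets="0.3 0 0 0 0 0 0;0.3 0 0 -3 0 0 0;0.3 0 0 -4 0 0 0;0.3 3 0 -2 0 0 0;1 4 -1 0 0 0 0",
)

```text
clock: 11.58
eef_pos: [587.0, -72.7, 182.0]
tool_rot: [-3.139, 0.002, -3.14]
force: [0.8, -0.8, -0.0]
width: 66.4
gripper_force: 0.0
```

>>> move_arm(
  targets="1 4 -1 0 0 0 0;1 4 -1 0 0 0 0;1 4 -1 0 0 0 0;1 3 -1 0 0 0 0;1 0 0 0 0 0 0",
)

```text
clock: 12.0
eef_pos: [423.6, -115.1, 179.6]
tool_rot: [-3.141, -0.017, 3.133]
force: [0.5, -0.0, -0.3]
width: 85.6
gripper_force: 0.0
```

```bash
python3 - <<'E'
from h import *
handles(); print(read_state()['eef_pos']); s=grab('scene')
t=load('top'); a=cv2.resize(t['color'][110:280,180:460],None,fx=2.8,fy=2.8)[:,:780]
b=cv2.resize(s['color'][200:340,180:420],None,fx=1.7,fy=1.7); c=np.zeros((300,780,3),np.uint8); 
c[:238,:408]=b; cv2.imwrite('pics/c1.png',np.vstack([a[:350],c[:238]])[:,:,::-1])
E
```

```text
[336.8 156.5] [334 155   6   4  19] [662.8 -68.3  75. ]
[403.6 168.8] [402 161   4  17  58] [ 617.6 -298.1   75. ]
[390.4 225.1] [387 223   7   6  28] [ 422.1 -244.6   75. ]
[429.  228.2] [426 226   7   6  29] [ 410.5 -375.1   75. ]
[ 427.90927272 -114.56426573  179.85610027]
```

View pics/c1.png

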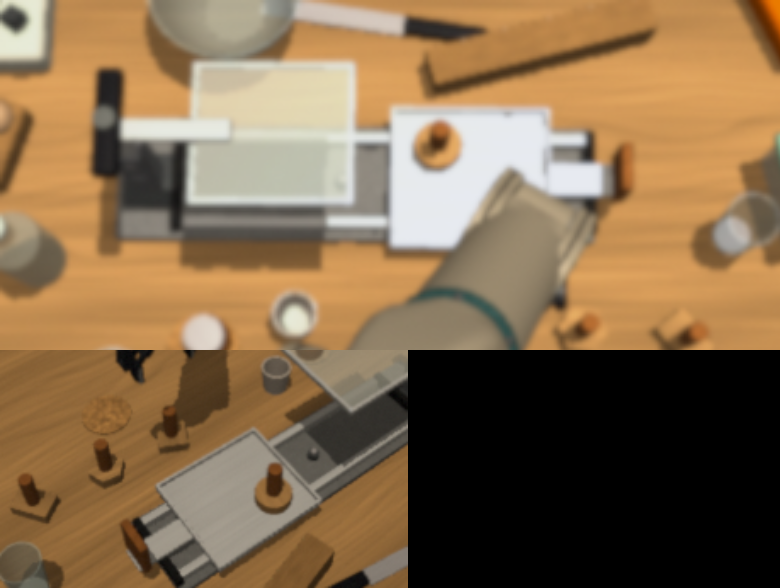

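The round stamp stands on the deck at about (438,145), and the jar is on the mat at (205,333). Next is the square stamp.

>>> move_arm(
  targets="1 -0.2 0 4 0 0 0;1 0 0 3 0 0 0;1 0 0 3 0 0 0;1 0 0 2.5 0 0 0;1 0 0 1 0 0 0",
)

```text
clock: 12.52
eef_pos: [432.2, -113.2, 41.2]
tool_rot: [-3.14, -0.013, 3.14]
force: [0.3, 1.1, -0.4]
width: 85.2
gripper_force: 0.0
```

>>> move_arm(
  targets="1 0 0 0 0 0 0;-1 0 0 0 0 0 0;-1 0 0 0 0 0 0;-1 0 0 0 0 0 0;-1 0 0 0 0 0 0",
)

```text
clock: 12.93
eef_pos: [432.7, -114.0, 45.3]
tool_rot: [-3.139, -0.009, 3.139]
force: [-0.3, -0.2, -0.0]
width: 38.6
gripper_force: 0.0
```

>>> move_arm(
  targets="-1 0 0 0 0 0 0;-1 0 0 0 0 0 0;-1 0 0 0 0 0 0",
)

```text
clock: 13.18
eef_pos: [432.3, -114.1, 45.1]
tool_rot: [-3.139, -0.009, 3.139]
force: [-0.5, 0.3, 7.0]
width: 22.5
gripper_force: 58.4
```

>>> move_arm(
  targets="-1 0 0 -2 0 0 0;-1 0 0 -4 0 0 0;-1 -0.9 -0.1 -4 0 0 0;-1 -3 -0.5 -2.5 0 0 0;-1 -3.5 -0.7 -1.5 0 0 0",
)

```text
clock: 13.6
eef_pos: [507.1, -126.6, 187.2]
tool_rot: [-3.14, -0.009, 3.138]
force: [1.3, -0.5, -2.3]
width: 22.8
gripper_force: 59.4
```

>>> move_arm(
  targets="-1 -4 -0.8 0 0 0 0;-1 -4 -0.8 0 0 0 0;-1 -4 -0.8 0 0 0 0;-1 -2.5 -0.4 0.5 0 0 0;-1 0 0 2 0 0 0",
)

```text
clock: 14.02
eef_pos: [659.5, -156.5, 159.1]
tool_rot: [-3.136, 0.0, 3.141]
force: [1.3, -1.3, -0.6]
width: 22.7
gripper_force: 59.3
```

>>> move_arm(
  targets="-1 0 0 3 0 0 0;-1 0 0 2 0 0 0;-1 0 0 1 0 0 0;-1 0 0 0 0 0 0;-1 0 0 0 0 0 0",
)

```text
clock: 14.43
eef_pos: [651.1, -155.5, 97.2]
tool_rot: [-3.139, -0.011, 3.139]
force: [0.1, 0.1, -1.4]
width: 22.5
gripper_force: 59.3
```

>>> move_arm(
  targets="-1 0 0 0.9 0 0 0;-1 0 0 0 0 0 0;-1 0 0 0 0 0 0;0.3 0 0 0 0 0 0;0.3 0 0 0 0 0 0",
)

```text
clock: 14.85
eef_pos: [651.8, -155.7, 89.1]
tool_rot: [-3.139, -0.009, 3.139]
force: [-0.2, 0.9, 0.1]
width: 45.6
gripper_force: 0.0
```

>>> move_arm(
  targets="0.3 0 0 0 0 0 0;0.3 0 0 0 0 0 0;0.3 0 0 -3 0 0 0;0.3 0 0 -4 0 0 0;0.3 3 -0.5 -2.4 0 0 0",
)

```text
clock: 15.27
eef_pos: [628.5, -158.7, 185.4]
tool_rot: [-3.138, -0.002, -3.139]
force: [2.0, -0.3, 1.2]
width: 55.3
gripper_force: 0.0
```

>>> move_arm(
  targets="1 4 -1.6 0 0 0 0;1 4 -1.6 0 0 0 0;1 4 -1.6 0 0 0 0;1 4 -1.6 0 0 0 0;1 3.8 -1.5 0 0 0 0",
)

```text
clock: 15.68
eef_pos: [427.3, -237.1, 185.2]
tool_rot: [-3.139, -0.01, 3.139]
force: [0.0, -1.1, 0.6]
width: 85.3
gripper_force: 0.0
```

```bash
python3 - <<'E'
from h import *
handles(); print(read_state()['eef_pos']); s=grab('scene')
for p in [(429,-240,86),(411,-373,86),(651,-155,128)]: print(proj(s,[p]))
crop(s,170,200,420,340,2.6,'d1.png')
E
```

```text
[336.8 156.5] [334 155   6   4  19] [662.6 -68.3  75. ]
[363.6 156.8] [361 155   6   4  17] [ 661.1 -161.2   75. ]
[403.6 168.8] [402 161   4  17  58] [ 617.6 -298.2   75. ]
[429.1 228.1] [426 226   7   6  30] [ 410.6 -375.4   75. ]
[ 417.68482593 -240.35754221  185.34590934]
[[240.7 256.1]]
[[194.  275.7]]
[[313.3 287.6]]
```

View pics/d1.png

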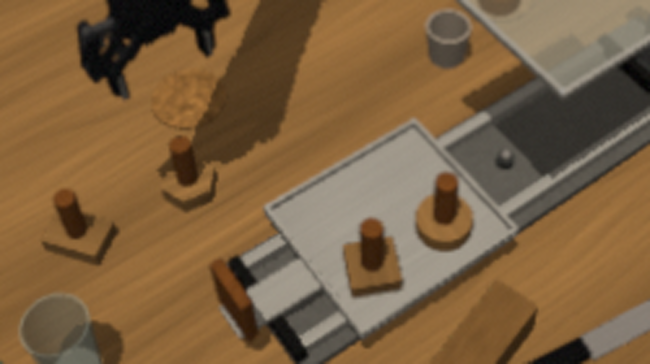

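Round (440,215) and square (372,262) stand on the deck; hex (185,170) and long (75,225) are still on the table. Next is the hex stamp.

>>> move_arm(
  targets="1 -0.2 -0.2 4 0 0 0;1 0 0 3 0 0 0;1 0 0 3 0 0 0;1 0 0 2 0 0 0;1 0 0 0 0 0 0",
)

```text
clock: 16.2
eef_pos: [428.2, -237.6, 61.7]
tool_rot: [3.141, -0.016, 3.139]
force: [-0.6, 0.7, 0.2]
width: 85.2
gripper_force: 0.0
```

>>> move_arm(
  targets="1 0 0 2 0 0 0;1 0 0 0 0 0 0;-1 0 0 0 0 0 0;-1 0 0 0 0 0 0;-1 0 0 0 0 0 0",
)

```text
clock: 16.62
eef_pos: [430.5, -239.3, 46.1]
tool_rot: [-3.138, -0.009, 3.139]
force: [0.9, 0.1, 0.6]
width: 51.8
gripper_force: 0.0
```

>>> move_arm(
  targets="-1 0 0 0 0 0 0;-1 0 0 0 0 0 0;-1 0 0 0 0 0 0;-1 0 0 0 0 0 0",
)

```text
clock: 16.95
eef_pos: [430.4, -239.6, 45.5]
tool_rot: [-3.138, -0.009, 3.139]
force: [-0.4, -1.0, 5.2]
width: 22.4
gripper_force: 58.5
```

>>> move_arm(
  targets="-1 0 0 -2 0 0 0;-1 0 0 -4 0 0 0;-1 0 0.5 -4 0 0 0;-1 -1 1 -3 0 0 0;-1 -3 1.5 -1 0 0 0",
)

```text
clock: 17.37
eef_pos: [468.5, -211.2, 188.4]
tool_rot: [-3.137, -0.01, 3.132]
force: [1.4, -0.8, -1.9]
width: 22.5
gripper_force: 59.3
```

>>> move_arm(
  targets="-1 -4 2 0 0 0 0;-1 -4 2 0 0 0 0;-1 -2.7 1.5 1 0 0 0;-1 0 0 2 0 0 0;-1 0 0 2 0 0 0",
)

```text
clock: 17.78
eef_pos: [574.4, -154.0, 132.0]
tool_rot: [-3.14, -0.01, -3.139]
force: [-0.8, -0.8, -1.8]
width: 22.7
gripper_force: 59.3
```

>>> move_arm(
  targets="-1 0 0 2 0 0 0;-1 0 0 1.5 0 0 0;-1 0 0 0 0 0 0;-1 0 0 0 0 0 0",
)

```text
clock: 18.12
eef_pos: [570.9, -156.5, 97.1]
tool_rot: [-3.14, -0.014, 3.139]
force: [0.2, 0.7, -2.0]
width: 22.5
gripper_force: 59.2
```

>>> move_arm(
  targets="-1 -0.3 0 0.9 0 0 0;-1 0 0 0 0 0 0;-1 0 0 0 0 0 0;0.3 0 0 0 0 0 0;0.3 0 0 0 0 0 0",
)

```text
clock: 18.53
eef_pos: [575.4, -157.2, 89.8]
tool_rot: [-3.139, -0.009, 3.139]
force: [0.2, -0.4, -0.5]
width: 45.7
gripper_force: 0.0
```

>>> move_arm(
  targets="0.3 0 0 0 0 0 0;0.3 0 0 0 0 0 0;0.3 0 0 -3 0 0 0;0.3 0 0 -4 0 0 0;0.3 2 -2.5 -2.4 0 0 0",
)

```text
clock: 18.95
eef_pos: [561.2, -176.0, 185.6]
tool_rot: [3.141, -0.005, -3.135]
force: [0.9, -0.0, 0.2]
width: 55.6
gripper_force: 0.0
```

>>> move_arm(
  targets="1 3 -3 0 0 0 0;1 3 -3 0 0 0 0;1 3 -3 0 0 0 0;1 3 -3 0 0 0 0;1 1.5 -3.5 0 0 0 0",
)

```text
clock: 19.37
eef_pos: [418.7, -334.2, 185.5]
tool_rot: [-3.141, -0.013, 3.138]
force: [0.2, 0.6, -0.6]
width: 85.4
gripper_force: 0.0
```

>>> move_arm(
  targets="1 1 -3.3 0 0 0 0;1 0 0 0 0 0 0;1 0 0 0 0 0 0;1 0 0 0 0 0 0",
)

```text
clock: 19.7
eef_pos: [412.7, -366.6, 185.2]
tool_rot: [-3.14, -0.011, 3.139]
force: [0.2, 1.4, 0.5]
width: 85.3
gripper_force: 0.0
```

```bash
python3 - <<'E'
from h import *
handles(); print(read_state()['eef_pos']); s=grab('scene')
crop(s,170,200,420,340,2.6,'d2.png')
E
```

```text
[336.8 156.5] [334 155   6   4  19] [662.6 -68.3  75. ]
[363.7 156.9] [361 155   6   5  18] [ 660.7 -161.4   75. ]
[403.6 168.8] [402 161   4  17  58] [ 617.6 -298.2   75. ]
[364.9 180.6] [362 179   6   5  20] [ 576.1 -163.    75. ]
[ 413.13439523 -365.86511643  185.09959028]
```

View pics/d2.png

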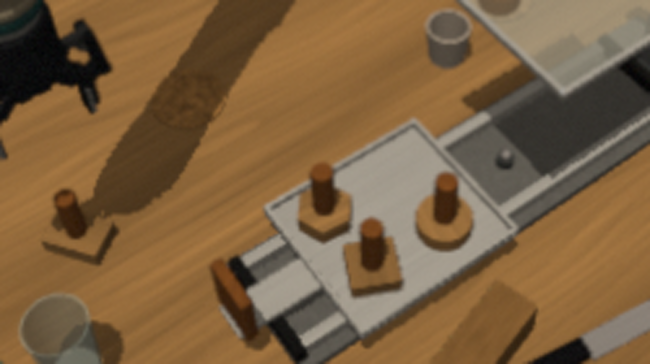

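Three stamps stand on the deck, at (447,205), (372,255) and (323,200); the long one at (75,225) has not moved and I take it last.

>>> move_arm(
  targets="1 0.1 -0.6 4 0 0 0;1 0 0 3 0 0 0;1 0 0 3 0 0 0;1 0 0 2 0 0 0;1 0 0 0 0 0 0",
)

```text
clock: 20.22
eef_pos: [409.0, -369.7, 61.5]
tool_rot: [3.138, -0.016, 3.141]
force: [0.7, 0.4, -0.4]
width: 85.4
gripper_force: 0.0
```

>>> move_arm(
  targets="1 0 0 2 0 0 0;1 0 0 0 0 0 0;-1 0 0 0 0 0 0;-1 0 0 0 0 0 0;-1 0 0 0 0 0 0",
)

```text
clock: 20.63
eef_pos: [410.9, -373.9, 46.7]
tool_rot: [-3.138, -0.009, 3.139]
force: [0.7, 1.0, -0.7]
width: 51.5
gripper_force: 0.0
```

>>> move_arm(
  targets="-1 0 0 0 0 0 0;-1 0 0 0 0 0 0;-1 0 0 0 0 0 0;-1 0 0 0 0 0 0",
)

```text
clock: 20.97
eef_pos: [410.3, -373.7, 46.1]
tool_rot: [-3.139, -0.01, 3.139]
force: [-0.5, 1.2, 6.6]
width: 22.9
gripper_force: 58.4
```

>>> move_arm(
  targets="-1 0 0 -2 0 0 0;-1 0 0 -4 0 0 0;-1 0 0.3 -4 0 0 0;-1 -0.5 1 -3.5 0 0 0;-1 -1.5 3 -0.8 0 0 0",
)

```text
clock: 21.38
eef_pos: [431.1, -337.5, 193.9]
tool_rot: [-3.129, -0.004, 3.13]
force: [0.4, -1.4, -1.7]
width: 22.5
gripper_force: 59.1
```

>>> move_arm(
  targets="-1 -1.5 3.5 0 0 0 0;-1 -1.8 3.5 0 0 0 0;-1 -1.8 3.5 0 0 0 0;-1 -2 3.5 0 0 0 0;-1 -2 3.5 0 0 0 0",
)

```text
clock: 21.8
eef_pos: [523.3, -153.5, 186.5]
tool_rot: [-3.14, -0.011, 3.138]
force: [0.6, -0.9, -1.3]
width: 22.9
gripper_force: 59.1
```

>>> move_arm(
  targets="-1 -2 3.5 0 0 0 0;-1 -2 3.5 0 0 0 0;-1 -1 2 0 0 0 0;-1 0 0 2 0 0 0;-1 0 0 2 0 0 0",
)

```text
clock: 22.22
eef_pos: [574.5, -62.9, 145.7]
tool_rot: [-3.14, -0.008, -3.139]
force: [-1.0, -1.7, -1.8]
width: 23.0
gripper_force: 59.1
```

>>> move_arm(
  targets="-1 0 0 2 0 0 0;-1 0 0 2 0 0 0;-1 0 0 0.7 0 0 0;-1 0 0 0 0 0 0;-1 0 0 0 0 0 0",
)

```text
clock: 22.63
eef_pos: [572.4, -66.0, 99.0]
tool_rot: [-3.139, -0.011, 3.138]
force: [0.4, -1.5, -1.0]
width: 22.7
gripper_force: 59.1
```

>>> move_arm(
  targets="-1 0 0 1 0 0 0;-1 0 0 0 0 0 0;-1 0 0 0 0 0 0;0.3 0 0 0 0 0 0;0.3 0 0 0 0 0 0",
)

```text
clock: 23.05
eef_pos: [572.8, -65.9, 89.4]
tool_rot: [-3.139, -0.01, 3.139]
force: [0.3, 0.5, 0.1]
width: 46.0
gripper_force: 0.0
```

>>> move_arm(
  targets="0.3 0 0 0 0 0 0;0.3 0 0 0 0 0 0;0.3 0 0 -3 0 0 0;0.3 0 0 -4 0 0 0;0.3 0 0 -3 0 0 0",
)

```text
clock: 23.47
eef_pos: [573.6, -66.0, 190.8]
tool_rot: [-3.139, -0.01, 3.138]
force: [0.8, -1.1, 0.1]
width: 55.4
gripper_force: 0.0
```

>>> move_arm(
  targets="1 0 -4 0 0 0 0;1 0 -4 0 0 0 0;1 -1 -4 0 0 0 0;1 -1 -4 0 0 0 0;1 -1 -4 0 0 0 0",
)

```text
clock: 23.88
eef_pos: [603.1, -267.3, 189.5]
tool_rot: [-3.139, -0.01, 3.139]
force: [1.1, 0.1, -1.3]
width: 85.8
gripper_force: 0.0
```

>>> move_arm(
  targets="1 -1.3 -3 0 0 0 0;1 0 0 2 0 0 0;1 0 0 0 0 0 0;1 0 0 0 0 0 0",
)

```text
clock: 24.22
eef_pos: [614.6, -295.1, 167.7]
tool_rot: [-3.141, -0.014, 3.138]
force: [-0.0, -0.1, 0.5]
width: 85.8
gripper_force: 0.0
```

```bash
python3 - <<'E'
from h import *
handles(); print(read_state()['eef_pos']); s=grab('scene'); t=load('top')
a=cv2.resize(t['color'][130:260,210:430],None,fx=2.5,fy=2.5); b=cv2.resize(s['color'][210:330,200:420],None,fx=2.2,fy=2.2)
b=np.pad(b,((0,0),(0,a.shape[1]-b.shape[1]),(0,0))); cv2.imwrite('pics/e1.png',np.vstack([a,b])[:,:,::-1])
E
```

```text
[336.7 156.4] [334 155   6   4  18] [662.9 -67.9  75. ]
[ 615.42018767 -294.57808285  168.68323753]
```

View pics/e1.png

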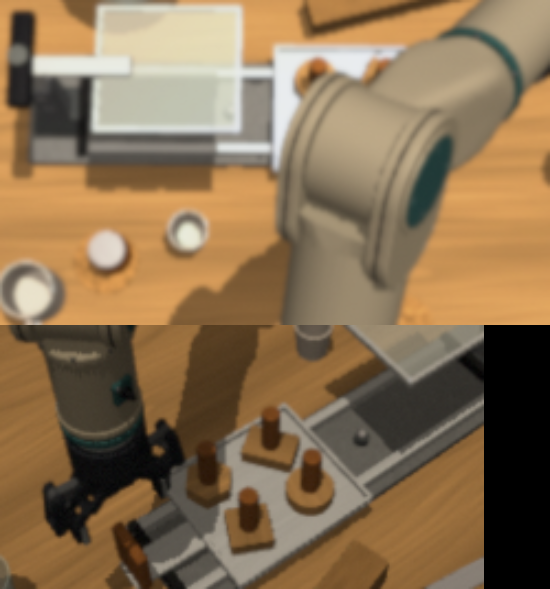

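All four stamps stand on the deck, the jar is on the mat (107,250), and the gripper is above the sled handle. Next I grip the handle.

>>> move_arm(
  targets="1 0 0 3 0 0 0;1 0 0 3 0 0 0;1 0 0 2.5 0 0 0;1 0 0 1 0 0 0;1 0 0 0 0 0 0",
)

```text
clock: 24.73
eef_pos: [613.5, -293.9, 72.1]
tool_rot: [-3.142, -0.014, 3.14]
force: [-0.6, 0.4, -0.6]
width: 85.5
gripper_force: 0.0
```

>>> move_arm(
  targets="-0.7 0 0 0 0 0 0;-0.7 0 0 0 0 0 0;-0.7 0 0 0 0 0 0;-0.7 0 0 0 0 0 0;-0.7 0 0 0 0 0 0",
)

```text
clock: 25.15
eef_pos: [615.1, -296.2, 75.0]
tool_rot: [-3.139, -0.009, 3.139]
force: [0.4, -0.0, 0.4]
width: 25.2
gripper_force: 0.0
```

>>> move_arm(
  targets="-1 0 0 0 0 0 0;-1 0 0 0 0 0 0;-1 0 0 0 0 0 0;-1 0 0 0 0 0 0",
)

```text
clock: 25.48
eef_pos: [615.1, -295.7, 74.7]
tool_rot: [-3.14, -0.01, 3.138]
force: [-0.5, 2.8, 5.9]
width: 13.0
gripper_force: 58.7
```

>>> move_arm(
  targets="-1 0 0.5 0 0 0 0;-1 0 1 0 0 0 0;-1 0 1.5 0 0 0 0;-1 0 1.5 0 0 0 0;-1 0 1.5 0 0 0 0",
)

```text
clock: 25.9
eef_pos: [616.0, -236.6, 74.7]
tool_rot: [-3.137, -0.007, 3.137]
force: [3.8, -3.0, 5.2]
width: 13.0
gripper_force: 59.8
```

>>> move_arm(
  targets="-1 -0.05 1.5 0 0 0 0;-1 0 1.5 0 0 0 0;-1 0 1.5 0 0 0 0;-1 0 1.5 0 0 0 0;-1 0 1.5 0 0 0 0",
)

```text
clock: 26.32
eef_pos: [617.3, -161.0, 74.8]
tool_rot: [-3.137, -0.006, 3.138]
force: [4.7, -3.5, 4.7]
width: 13.2
gripper_force: 60.0
```

>>> move_arm(
  targets="-1 -0.05 1.5 0 0 0 0;-1 0 1.5 0 0 0 0;-1 0 1.5 0 0 0 0;-1 0 1.5 0 0 0 0;-1 0 1 0 0 0 0",
)

```text
clock: 26.73
eef_pos: [618.4, -89.2, 74.7]
tool_rot: [-3.139, -0.006, 3.139]
force: [4.4, -3.2, 7.2]
width: 13.1
gripper_force: 60.5
```

>>> move_arm(
  targets="-1 0 0.5 0 0 0 0;-1 0 0 0 0 0 0;-1 0 0 0 0 0 0",
)

```text
clock: 26.98
eef_pos: [618.5, -83.5, 74.7]
tool_rot: [-3.141, -0.006, 3.14]
force: [4.1, 2.2, 8.1]
width: 13.4
gripper_force: 60.7
```

>>> move_arm(
  targets="-1 0 0.5 0 0 0 0;-1 0 0.4 0 0 0 0;-1 0 0 0 0 0 0",
)

```text
clock: 27.23
eef_pos: [618.6, -77.6, 74.7]
tool_rot: [-3.137, -0.005, 3.138]
force: [4.1, -2.1, 6.5]
width: 13.5
gripper_force: 60.2
```

>>> move_arm(
  targets="-1 0 0.4 0 0 0 0;-1 0 0 0 0 0 0",
)

```text
clock: 27.4
eef_pos: [618.6, -77.4, 74.8]
tool_rot: [-3.132, -0.004, 3.136]
force: [5.3, -10.7, 3.9]
width: 13.0
gripper_force: 60.0
```

>>> move_arm(
  targets="-1 0 0.3 0 0 0 0;-1 0 0 0 0 0 0",
)

```text
clock: 27.57
eef_pos: [618.6, -77.2, 74.8]
tool_rot: [-3.129, -0.004, 3.135]
force: [6.7, -15.0, 2.2]
width: 13.6
gripper_force: 60.3
```

>>> move_arm(
  targets="-1 0 0.3 0 0 0 0;-1 0 0 0 0 0 0",
)

```text
clock: 27.73
eef_pos: [618.7, -71.6, 74.8]
tool_rot: [-3.133, -0.004, 3.135]
force: [4.9, -4.3, 6.4]
width: 13.5
gripper_force: 59.9
```

>>> move_arm(
  targets="-1 0 0 0 0 0 0;-1 0 0 0 0 0 0;-1 0 0 0 0 0 0",
)

```text
clock: 27.98
eef_pos: [618.7, -68.2, 74.8]
tool_rot: [-3.137, -0.005, 3.138]
force: [4.7, -3.3, 5.8]
width: 13.6
gripper_force: 60.1
```

>>> move_arm(
  targets="-1 0 0.15 0 0 0 0;-1 0 0 0 0 0 0;-1 0 0 0 0 0 0",
)

```text
clock: 28.23
eef_pos: [618.8, -65.5, 74.7]
tool_rot: [-3.138, -0.005, 3.138]
force: [5.3, -0.6, 6.8]
width: 13.4
gripper_force: 60.4
```

```bash
python3 - <<'E'
from h import *
handles(); st=read_state();print(st['eef_pos'],st['force']); s=grab('scene'); t=load('top')
a=cv2.resize(t['color'][120:215,205:345],None,fx=4.5,fy=4.5)[:,:600]; b=cv2.resize(s['color'][160:290,310:460],None,fx=4,fy=4)[:, :600]
cv2.imwrite('pics/f1.png',a[:,:,::-1]);cv2.imwrite('pics/f2.png',b[:,:,::-1])
E
```

```text
[618.77723055 -65.46652424  74.72835356] [ 4.67990709 -2.08798101  6.62216227]
```

View pics/f1.png

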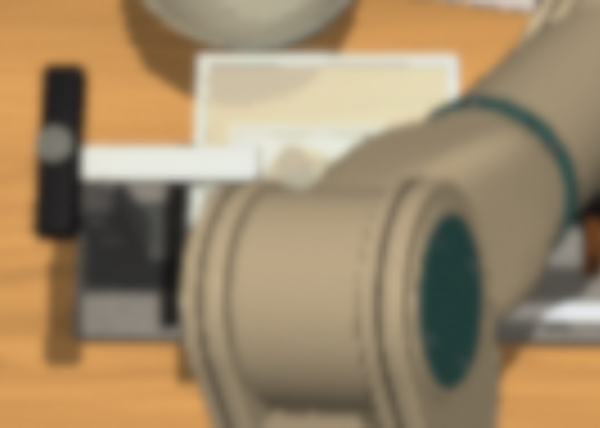

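View pics/f2.png

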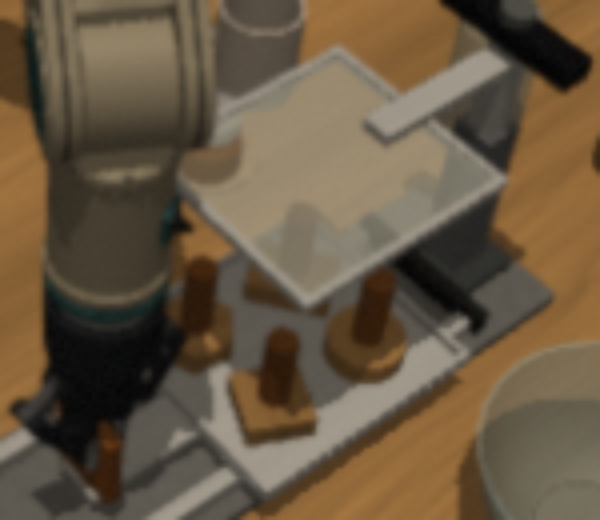

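The stamps still stand on the deck under the canopy. Now I feel for the far side of the detent.

>>> move_arm(
  targets="-1 0 0.2 0 0 0 0;-1 0 0 0 0 0 0;-1 0 0 0 0 0 0",
)

```text
clock: 28.58
eef_pos: [618.8, -62.7, 74.7]
tool_rot: [-3.139, -0.005, 3.139]
force: [4.8, 0.8, 6.4]
width: 13.4
gripper_force: 60.5
```

>>> move_arm(
  targets="-1 0 0.1 0 0 0 0;-1 0 0 0 0 0 0;-1 0 0 0 0 0 0",
)

```text
clock: 28.83
eef_pos: [618.9, -62.2, 74.7]
tool_rot: [-3.138, -0.005, 3.138]
force: [5.1, -1.2, 5.9]
width: 13.3
gripper_force: 60.4
```

>>> move_arm(
  targets="-1 0 0.15 0 0 0 0;-1 0 0 0 0 0 0;-1 0 0 0 0 0 0",
)

```text
clock: 29.08
eef_pos: [618.9, -60.8, 74.7]
tool_rot: [-3.138, -0.005, 3.138]
force: [4.5, -1.0, 7.0]
width: 13.5
gripper_force: 60.4
```

>>> move_arm(
  targets="-1 0 0.1 0 0 0 0;-1 0 0 0 0 0 0;-1 0 0 0 0 0 0",
)

```text
clock: 29.33
eef_pos: [618.9, -59.9, 74.7]
tool_rot: [-3.138, -0.005, 3.138]
force: [5.5, -0.5, 6.6]
width: 13.6
gripper_force: 60.4
```

>>> move_arm(
  targets="-1 0 0.15 0 0 0 0;-1 0 0 0 0 0 0;-1 0 0 0 0 0 0",
)

```text
clock: 29.58
eef_pos: [618.9, -58.4, 74.7]
tool_rot: [-3.138, -0.005, 3.138]
force: [4.4, -0.9, 6.0]
width: 13.2
gripper_force: 60.4
```

>>> move_arm(
  targets="-1 0 0.1 0 0 0 0;-1 0 0 0 0 0 0;-1 0 0 0 0 0 0",
)

```text
clock: 29.83
eef_pos: [618.9, -58.0, 74.7]
tool_rot: [-3.137, -0.005, 3.138]
force: [5.2, -4.3, 6.4]
width: 13.3
gripper_force: 60.3
```

>>> move_arm(
  targets="-1 0 0.15 0 0 0 0;-1 0 0 0 0 0 0;-1 0 0 0 0 0 0",
)

```text
clock: 30.08
eef_pos: [618.9, -57.8, 74.7]
tool_rot: [-3.136, -0.005, 3.137]
force: [5.2, -5.0, 5.5]
width: 13.2
gripper_force: 60.1
```

>>> move_arm(
  targets="-1 0 -0.4 0 0 0 0;-1 0 0 0 0 0 0;-1 0 0 0 0 0 0",
)

```text
clock: 30.33
eef_pos: [618.9, -59.7, 74.7]
tool_rot: [-3.139, -0.005, 3.138]
force: [5.3, -0.8, 6.2]
width: 13.1
gripper_force: 60.3
```

>>> move_arm(
  targets="-1 0 -0.15 0 0 0 0;-1 0 0 0 0 0 0;-1 0 0 0 0 0 0",
)

```text
clock: 30.58
eef_pos: [618.9, -60.2, 74.7]
tool_rot: [-3.14, -0.005, 3.139]
force: [5.0, 1.0, 6.9]
width: 13.1
gripper_force: 60.6
```

>>> move_arm(
  targets="-1 0 -0.2 0 0 0 0;-1 0 0 0 0 0 0;-1 0 0 0 0 0 0",
)

```text
clock: 30.83
eef_pos: [618.8, -62.0, 74.7]
tool_rot: [-3.14, -0.005, 3.139]
force: [5.2, 1.4, 7.8]
width: 13.5
gripper_force: 60.6
```

>>> move_arm(
  targets="-1 0 -0.15 0 0 0 0;-1 0 0 0 0 0 0;-1 0 0 0 0 0 0",
)

```text
clock: 31.08
eef_pos: [618.8, -62.8, 74.7]
tool_rot: [-3.141, -0.006, 3.139]
force: [4.6, 1.9, 7.9]
width: 13.3
gripper_force: 60.8
```

>>> move_arm(
  targets="-1 0 -0.2 0 0 0 0;-1 0 0 0 0 0 0;-1 0 0 0 0 0 0",
)

```text
clock: 31.33
eef_pos: [618.8, -63.1, 74.7]
tool_rot: [3.14, -0.006, 3.14]
force: [4.2, 4.7, 8.7]
width: 13.0
gripper_force: 61.2
```

>>> move_arm(
  targets="-1 0 -0.2 0 0 0 0;-1 0 0 0 0 0 0;-1 0 0 0 0 0 0",
)

```text
clock: 31.58
eef_pos: [618.8, -63.3, 74.7]
tool_rot: [3.138, -0.006, 3.141]
force: [3.7, 7.3, 9.7]
width: 13.5
gripper_force: 61.7
```

>>> move_arm(
  targets="-1 0 0.5 0 0 0 0;-1 0 0 0 0 0 0;-1 0 0 0 0 0 0",
)

```text
clock: 31.83
eef_pos: [618.8, -61.9, 74.7]
tool_rot: [-3.141, -0.005, 3.14]
force: [4.6, 2.6, 7.1]
width: 13.4
gripper_force: 60.9
```

>>> move_arm(
  targets="-1 0 0.1 0 0 0 0;-1 0 0 0 0 0 0;-1 0 0 0 0 0 0",
)

```text
clock: 32.08
eef_pos: [618.9, -61.9, 74.7]
tool_rot: [-3.139, -0.005, 3.139]
force: [5.2, 0.7, 6.8]
width: 13.3
gripper_force: 60.7
```

>>> move_arm(
  targets="1 0 0 0 0 0 0;1 0 0 0 0 0 0;1 0 0 0 0 0 0;1 0 0 0 0 0 0;1 0 0 0 0 0 0",
)

```text
clock: 32.5
eef_pos: [615.4, -62.7, 72.8]
tool_rot: [-3.139, -0.012, 3.139]
force: [-0.5, -0.2, 0.6]
width: 73.0
gripper_force: 0.0
```

>>> move_arm(
  targets="1 0 0 -2 0 0 0;1 0 -0.5 -4 0 0 0;1 0 -2 -3.5 0 0 0;1 0 -2 -3.5 0 0 0;-1 0 -1 -4 0 0 0",
)

```text
clock: 32.92
eef_pos: [616.3, -120.4, 244.3]
tool_rot: [-3.137, -0.013, 3.136]
force: [0.8, 0.3, -0.3]
width: 75.4
gripper_force: 0.0
```

>>> move_arm(
  targets="-1 0 0 -4 0 0 0;-1 0 0 -4 0 0 0;-1 0 0 -4 0 0 0;-1 0 0 0 0 0 0;-1 0 0 0 0 0 0",
)

```text
clock: 33.33
eef_pos: [620.0, -118.0, 365.9]
tool_rot: [-3.138, -0.006, 3.139]
force: [-1.2, 0.3, -1.2]
width: 12.4
gripper_force: 0.0
```

```bash
python3 - <<'E'
from h import *
handles(); st=read_state();print(st['eef_pos'],st['force'],st['width']); s=grab('scene'); t=load('top')
a=cv2.resize(t['color'][120:215,205:345],None,fx=4,fy=4)[:,:560]; b=cv2.resize(s['color'][140:270,320:470],None,fx=3.7,fy=3.7)[:220, :]
cv2.imwrite('pics/g1.png',a[:,:,::-1]);cv2.imwrite('pics/g2.png',b[:,:,::-1])
E
```

```text
[ 618.98181614 -117.28639578  363.61525534] [-0.01921138  0.04482609 -1.00545922] 4.4122109409871735
```

View pics/g1.png

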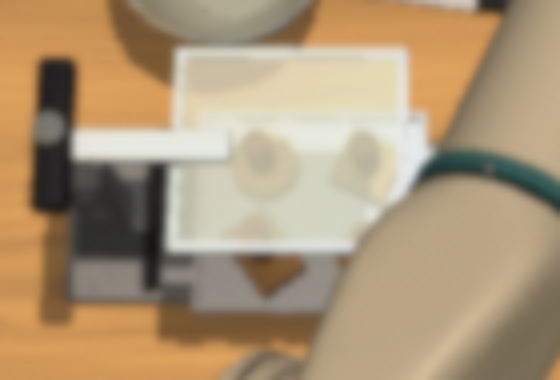

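The sled sits under the canopy and the stamps still stand on it. The button is at about (48,127) in this crop. Next I move over it.

>>> move_arm(
  targets="-1 0 2 0 0 0 0;-1 0 4 0 0 0 0;-1 0 4 0 0 0 0;-1 0 4 0 0 0 0;-1 0 4 0 0 0 0",
)

```text
clock: 33.85
eef_pos: [618.3, 64.7, 360.7]
tool_rot: [-3.139, -0.015, 3.138]
force: [1.5, 0.1, 0.2]
width: 0.3
gripper_force: 0.0
```

>>> move_arm(
  targets="-1 0 4 0 0 0 0;-1 0 4 0 0 0 0;-1 0 4 0 0 0 0;-1 0 4 0 0 0 0;-1 0 4 0 0 0 0",
)

```text
clock: 34.27
eef_pos: [618.8, 264.7, 360.1]
tool_rot: [-3.138, -0.015, 3.139]
force: [0.7, 0.3, 0.3]
width: -0.1
gripper_force: 0.0
```

>>> move_arm(
  targets="-1 0 2.5 1 0 0 0;-1 0 0.8 2 0 0 0;-1 0 0 2 0 0 0;-1 0 0 0 0 0 0;-1 0 0 0 0 0 0",
)

```text
clock: 34.68
eef_pos: [618.4, 295.1, 309.7]
tool_rot: [-3.136, -0.016, 3.138]
force: [-0.2, -0.5, 0.2]
width: 0.2
gripper_force: 0.0
```

```bash
python3 - <<'E'
from h import *
st=read_state();print(st['eef_pos'],st['force'],st['width'],st['qpos']); s=grab('scene')
print(proj(s,[st['eef_pos'],(620,296,282)]))
crop(s,340,90,500,260,3.5,'h1.png')
E
```

```text
[618.37450254 295.06628892 309.73695187] [-0.16916397 -0.53818847  0.15186635] 0.20523252422754906 [-0.76518841  0.68371441  0.5518343   1.2900197  -0.35293781  1.28070522
  1.35864042]
[[440.7 154.1]
 [439.2 162.2]]
```

View pics/h1.png

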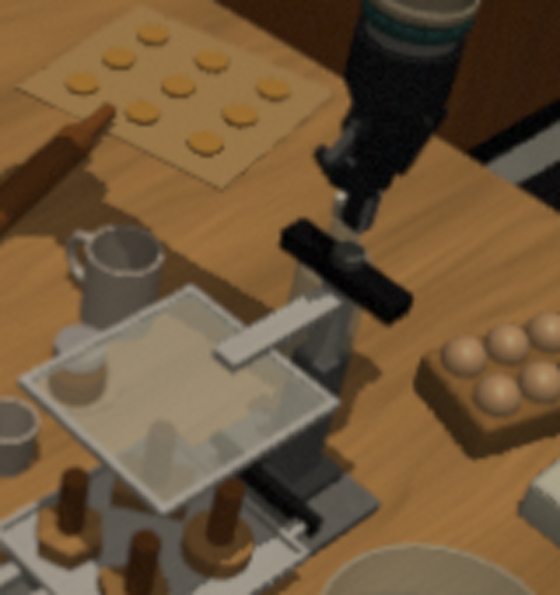

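The fingertip is right above the button at (348,252). I press it slowly.

>>> move_arm(
  targets="-1 0 0 1 0 0 0;-1 0 0 1 0 0 0;-1 0 0 0.5 0 0 0;-1 0 0 0 0 0 0;-1 0 0 0 0 0 0",
)

```text
clock: 35.15
eef_pos: [619.3, 295.3, 287.1]
tool_rot: [-3.139, -0.012, 3.139]
force: [-0.7, 0.3, 1.1]
width: -0.0
gripper_force: 0.0
```

>>> move_arm(
  targets="-1 0 0 0.5 0 0 0;-1 0 0 0.5 0 0 0;-1 0 0 0 0 0 0",
)

```text
clock: 35.4
eef_pos: [620.1, 295.6, 277.5]
tool_rot: [-3.14, -0.009, 3.139]
force: [1.1, 0.6, 4.6]
width: 0.3
gripper_force: 2.0
```

>>> move_arm(
  targets="-1 0 0 0.5 0 0 0;-1 0 0 0 0 0 0",
)

```text
clock: 35.57
eef_pos: [620.2, 295.6, 273.0]
tool_rot: [-3.14, -0.009, 3.139]
force: [0.8, 0.4, 4.9]
width: 0.1
gripper_force: 2.6
```

>>> move_arm(
  targets="-1 0 0 0.5 0 0 0;-1 0 0 0.5 0 0 0;-1 0 0 0.5 0 0 0;-1 0 0 0 0 0 0",
)

```text
clock: 35.9
eef_pos: [620.1, 295.6, 258.0]
tool_rot: [-3.14, -0.008, 3.139]
force: [1.6, -0.2, 4.5]
width: 0.1
gripper_force: 2.6
```

>>> move_arm(
  targets="-1 0 0 0.5 0 0 0;-1 0 0 0 0 0 0;-1 0 0 0 0 0 0",
)

```text
clock: 36.15
eef_pos: [620.0, 295.6, 253.4]
tool_rot: [-3.14, -0.009, 3.139]
force: [3.0, 0.6, 5.0]
width: -0.2
gripper_force: 2.6
```

>>> move_arm(
  targets="-1 0 0 -2 0 0 0;-1 0 0 -1 0 0 0;-1 3.6 0 0 0 0 0;-1 0 0 0.5 0 0 0;-1 0 0 1 0 0 0",
)

```text
clock: 36.57
eef_pos: [581.8, 296.4, 268.6]
tool_rot: [-3.141, -0.011, 3.14]
force: [0.2, 0.1, -0.2]
width: -0.1
gripper_force: 0.0
```

>>> move_arm(
  targets="-1 0 0 1 0 0 0;-1 0 0 0.6 0 0 0;-1 0 0 0 0 0 0;-1 0 0 0 0 0 0",
)

```text
clock: 36.9
eef_pos: [583.4, 295.2, 251.0]
tool_rot: [-3.138, -0.012, 3.138]
force: [-0.6, 0.2, -0.5]
width: -0.4
gripper_force: 0.0
```

>>> move_arm(
  targets="-1 0 0 0.5 0 0 0;-1 0 0 0.5 0 0 0;-1 0 0 0 0 0 0",
)

```text
clock: 37.15
eef_pos: [584.1, 295.4, 242.4]
tool_rot: [-3.14, -0.009, 3.138]
force: [0.1, -0.0, 2.7]
width: -0.3
gripper_force: 0.8
```

>>> move_arm(
  targets="-1 0 0 0.5 0 0 0;-1 0 0 0.5 0 0 0;-1 0 0 0.3 0 0 0;-1 0 0 0 0 0 0",
)

```text
clock: 37.48
eef_pos: [584.2, 295.4, 229.9]
tool_rot: [-3.14, -0.008, 3.138]
force: [0.4, -0.1, 3.9]
width: -0.3
gripper_force: 2.1
```

>>> move_arm(
  targets="-1 0 0 0.3 0 0 0;-1 0 0 0 0 0 0;-1 0 0 0 0 0 0",
)

```text
clock: 37.73
eef_pos: [584.2, 295.4, 227.1]
tool_rot: [-3.14, -0.008, 3.139]
force: [-0.6, -0.7, 6.7]
width: -0.0
gripper_force: 2.9
```

>>> move_arm(
  targets="-1 0 0 0.3 0 0 0;-1 0 0 0 0 0 0;-1 0 0 0 0 0 0",
)

```text
clock: 37.98
eef_pos: [584.1, 295.4, 224.0]
tool_rot: [-3.14, -0.008, 3.138]
force: [0.3, -0.6, 5.9]
width: 0.0
gripper_force: 2.5
```

>>> move_arm(
  targets="-1 0 0 0.2 0 0 0;-1 0 0 0 0 0 0;-1 0 0 0 0 0 0",
)

```text
clock: 38.23
eef_pos: [584.1, 295.4, 221.8]
tool_rot: [-3.14, -0.008, 3.138]
force: [0.7, -0.0, 4.8]
width: 0.3
gripper_force: 2.6
```

>>> move_arm(
  targets="-1 0 0 0.2 0 0 0;-1 0 0 0 0 0 0;-1 0 0 0 0 0 0",
)

```text
clock: 38.48
eef_pos: [584.1, 295.4, 219.9]
tool_rot: [-3.14, -0.008, 3.139]
force: [0.7, -1.4, 6.0]
width: 0.2
gripper_force: 3.0
```

>>> move_arm(
  targets="-1 0 0 0.15 0 0 0;-1 0 0 0 0 0 0;-1 0 0 0 0 0 0",
)

```text
clock: 38.73
eef_pos: [584.2, 295.4, 219.8]
tool_rot: [-3.141, -0.008, 3.139]
force: [-1.1, -1.1, 12.7]
width: 0.4
gripper_force: 6.5
```

The bar stopped with the force rising, so it has locked. I retract and check.

>>> move_arm(
  targets="-1 0 0 -2 0 0 0;-1 0 0 -4 0 0 0;-1 0 0 -4 0 0 0;-1 2 2 -3 0 0 0;-1 3 2.5 0 0 0 0",
)

```text
clock: 39.15
eef_pos: [540.0, 338.3, 354.5]
tool_rot: [3.141, 0.002, 3.131]
force: [0.7, 1.3, 0.6]
width: 0.1
gripper_force: 0.0
```

>>> move_arm(
  targets="-1 3 2.5 0 0 0 0;-1 3 2.5 0 0 0 0;-1 3 2.5 0 0 0 0;-1 0 0 0 0 0 0;-1 0 0 0 0 0 0",
)

```text
clock: 39.57
eef_pos: [441.4, 418.8, 347.8]
tool_rot: [-3.139, -0.013, -3.138]
force: [-0.1, -0.6, -0.1]
width: 0.1
gripper_force: 0.0
```

```bash
python3 - <<'E'
from h import *
st=read_state();print(st['eef_pos'],st['force']); s=grab('scene'); t=grab('top')
print(proj(s,[(620,296,232),(620,296,222)]))
a=cv2.resize(s['color'][120:290,310:490],None,fx=3.4,fy=3.4); b=cv2.resize(t['color'][120:250,205:345],None,fx=1.3,fy=1.3)
a[-b.shape[0]:,-b.shape[1]:]=b; cv2.imwrite('pics/i1.png',a[:,:,::-1])
E
```

```text
[441.44276211 418.8209245  347.78735516] [-0.1248462  -0.60246433 -0.08581391]
[[435.5 175.6]
 [434.8 178.2]]
```

View pics/i1.png

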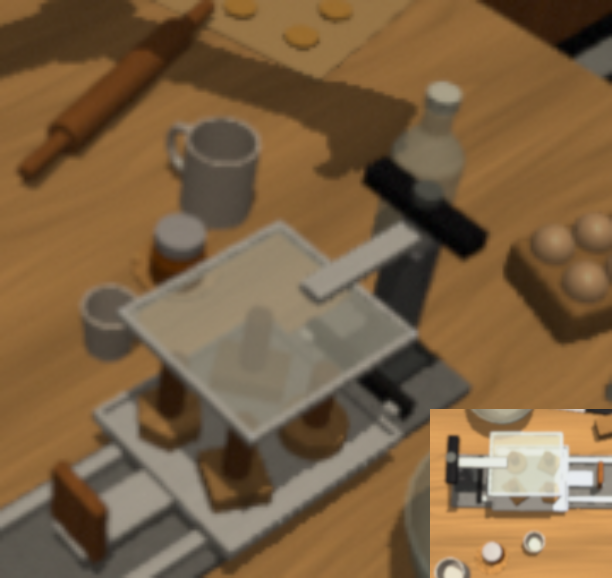

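The canopy is one hole lower with the button standing proud at (428,188). The four stamps are upright on the deck under it, and the jar is on the mat (180,245). I hand in.

```bash
python3 -c "
from cell import order
print(order.finish_job())"
```

```text
the job is handed in; nothing more can be done
None
```

I handed the job in with the jar on the cork mat, all four stamps upright on the sled in its stop, the canopy locked one hole lower with its button out, and the other things left alone; the hand-in gave no verdict.

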